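# Offer the steel wheel hub up to the skate sharpener's spindle

### The job

I'm fitting a new wheel on the skate sharpener: first swing the wheel guard's round cover, which sits over the spindle, right open to its stop. Then lift the two blackened wheel hubs clear of their board one after the other and feel which is the heavier, steel one (they look alike; the other is aluminium and must be left standing upright on the board). Finish while holding the steel hub upright in the gripper, flange down, in line with the spindle and a couple of centimetres clear above its tip, and keep it there; leave everything else where it is.

Things in the scene. Friction and masses are not known exactly. Their poses are not given: they have to be found in the camera images.
- cover (a joint): swing-aside cover of the wheel guard: flat round sheet of bare aluminium with three black vent slots, 128 mm across, 3 mm thick, its top 119 mm above the table, turning about an upright pivot post at the guard's edge, 80 mm from the spindle axis. Value in rad: 0 = shut over the spindle, grows clockwise seen from above, 2.0 = fully open against the stop. It starts somewhere from 0 to 0.4, stays where it is left and takes about 0.1 N m to turn (1 N at the knob)
- cover_knob (a point): middle of the grip of the black upright round knob on the cover, 18 mm across, 110 mm from the pivot axis, 150 mm above the table; the knob's grip reaches from 10 mm above the cover sheet to 164 mm above the table; fixed to the cover, it goes round with it
- cover_pivot (a point): point on the cover's vertical pivot axis, at the height of cover_knob's point
- spindle_tip (a point): centre of the top end of the sharpener's upright steel spindle, 108 mm above the table; its threaded end is 12 mm across for 22 mm and the part below that 16 mm. Around it stands the grey wheel guard, a 124 mm wide sheet shell open on one side, top 112 mm above the table. z up
- head: the sharpener head on the table, a fixed dark steel base plate 170 by 190 mm carrying spindle, guard and cover; origin on the spindle axis at table height. The pivot lies to its -y, the guard opens to its -x, a black dust spout 38 mm across leaves to its +x at 42 mm height, ending 143 mm from the axis
- board: white plastic parts board lying fixed on the table, 180 (x) by 250 (y) by 8 mm; origin at the centre of its underside, z up
- hub_1: one of two alike wheel hubs, blackened, standing on the board: a round flange 58 mm across and 10 mm high, then a step 35 mm across up to 22 mm, then a plain neck 30 mm across up to 58 mm, the place to grip; a 17 mm bore runs through it. Origin on the axis at the underside of the flange, z up the neck. One hub is steel, the other aluminium: one weighs at least twice the other, both under 0.5 kg
- hub_2: the other wheel hub, same shape and look as hub_1; which of the two is the heavier has to be felt, and either may stand in either place
- nut: bystander: round knurled steel nut, 37 mm across, 12 mm high, on the board; origin at its underside
- wheel: bystander: reddish grinding wheel lying flat, 100 mm across, 10 mm thick; origin at its underside
- stone: bystander: two-layer honing stone, 150 by 50 by 25 mm; origin at its underside
- puck: bystander: black rubber puck, 76 mm across, 25 mm high; origin at its underside
- tape: bystander: white roll of tape lying flat, 64 mm across, 24 mm high; origin at its underside
- can: bystander: spray can standing upright, 54 mm across, 170 mm high; origin at its underside
- brush: bystander: bench brush lying flat, about 160 mm long; origin at its underside
Things that resemble listed ones, but are neither listed nor needed, are in the scene too. What is shaped like the hub_1 but blue, turquoise or yellow is not meant.

How it is judged:
On the way, in this order (a step that is already met when the one before it is completed fails the run):
1. the cover is swung open to its stop (more than 1.75 rad), both hubs still standing on the board (value of joint cover above 1.75 rad and z of hub_1 in the frame of board between 0.004 and 0.012 m and angle between each of hub_1, hub_2's own z axis and vertical below 0.08 rad and x of hub_1 in the frame of board between -0.09 and 0.09 m and y of hub_1 in the frame of board between -0.125 and 0.125 m and z of hub_2 in the frame of board between 0.004 and 0.012 m and x of hub_2 in the frame of board between -0.09 and 0.09 m and y of hub_2 in the frame of board between -0.125 and 0.125 m), for 0.2 s.
2. the aluminium hub has been lifted in the gripper more than 20 mm clear of the board, while the other, pressing on the board with over 2.5 N, so the steel one, stood there (((z of hub_1 in the frame of board above 0.028 m and contact force between hub_1 and the fingers above 1 N and contact force between hub_2 and board above 2.5 N and z of hub_2 in the frame of board between 0.004 and 0.012 m and angle between hub_2's own z axis and vertical below 0.08 rad and x of hub_2 in the frame of board between -0.09 and 0.09 m and y of hub_2 in the frame of board between -0.125 and 0.125 m) or (z of hub_2 in the frame of board above 0.028 m and contact force between hub_2 and the fingers above 1 N and contact force between hub_1 and board above 2.5 N and z of hub_1 in the frame of board between 0.004 and 0.012 m and angle between hub_1's own z axis and vertical below 0.08 rad and x of hub_1 in the frame of board between -0.09 and 0.09 m and y of hub_1 in the frame of board between -0.125 and 0.125 m))), for 0.3 s.
At the end, for the whole second after the job is handed in: Cover open beyond 1.75 rad. Steel hub held still in the gripper, off the machine, upright within 0.12 rad, axis within 10 mm of the spindle's, flange underside 8 to 45 mm above the spindle tip. Aluminium hub (presses on the board with under 2.5 N) standing upright on the board, let go (value of joint cover above 1.75 rad and ((horizontal distance between hub_1 and spindle_tip below 0.01 m and z of hub_1 in the frame of spindle_tip between 0.008 and 0.045 m and angle between hub_1's own z axis and vertical below 0.12 rad and contact force between hub_1 and the fingers above 1 N and contact force between hub_1 and head below 0.2 N and linear speed of each of hub_1, hub_2 below 0.02 m/s and z of hub_2 in the frame of board between 0.004 and 0.012 m and angle between hub_2's own z axis and vertical below 0.08 rad and x of hub_2 in the frame of board between -0.09 and 0.09 m and y of hub_2 in the frame of board between -0.125 and 0.125 m and contact force between hub_2 and board between 0.5 and 2.5 N and contact force between hub_2 and the fingers below 0.1 N) or (horizontal distance between hub_2 and spindle_tip below 0.01 m and z of hub_2 in the frame of spindle_tip between 0.008 and 0.045 m and angle between hub_2's own z axis and vertical below 0.12 rad and contact force between hub_2 and the fingers above 1 N and contact force between hub_2 and head below 0.2 N and linear speed of each of hub_2, hub_1 below 0.02 m/s and z of hub_1 in the frame of board between 0.004 and 0.012 m and angle between hub_1's own z axis and vertical below 0.08 rad and x of hub_1 in the frame of board between -0.09 and 0.09 m and y of hub_1 in the frame of board between -0.125 and 0.125 m and contact force between hub_1 and board between 0.5 and 2.5 N and contact force between hub_1 and the fingers below 0.1 N))); the arm keeps its last pose, push and grip.
It fails at once if something else on the table was pushed more than 25 mm from its place (distance of any of nut, wheel, stone, puck, tape, can, brush from where it was at the start of the episode above 0.025 m).
It also fails if it takes over 72 s, if anything falls off the work surface, if the arm or the gripper's body presses on something with over 40 N, if the wrist force passes 120 N, or if a joint passes its speed limit or range.

### The arm

A 6-joint arm with a two-finger parallel gripper is mounted at the origin on the work surface. World frame = base frame: x ahead of the robot, y to its left, z up, the work surface at z = 0. Lengths are in m, angles in rad, forces in N, time in s.
With the tool pointing down it reaches from about 0.35 to 0.775 m from the base axis. Payload 5.5 kg.
Tool frame: the origin (TCP) lies midway between the tips of the shut fingers; the grasp point (between the pads) lies behind it (env.grip_point_offset is the z of the grasp point in the tool frame, in m); z points along the fingers, y is the direction in which the jaws open and shut (so a half turn about z gives the same grasp; the last joint's range is limited). The gripper opens to 85 mm and grips with 20 to 120 N. Pads are 22 mm wide; open, the fingers measure 114 mm over their backs; the gripper's body (76 mm by 85 mm) begins 54 mm behind the grasp point. The pads swing forward as they close: fully open they stand 13 mm farther back than shut.
Start: joints at [1.082, 0.313, 0.046, 1.304, 0, 1.431], TCP at [0.197, 0.54, 0.231] pointing down, gripper open.
Joint ranges: [-2.76, 2.76], [-0.86, 1.69], [-1.03, 1.26], [-2.2, 2.34], [-1.47, 1.5], [-3.14, 3.14]. Speed limits (rad/s): [2.57, 2.57, 3.14, 3.14, 3.14, 3.14].

### API

Orientations are given as a unit quaternion [w, x, y, z].
In Python, from workcell import env, viewer gives the robot as it stands. The module is installed in compiled form; this text tells all that it offers.
- The arm moves only by the shell command python3 -m inch 'ROWS' [OPENING] [FORCE]. ROWS is JSON, a list of rows, each a list of 2 entries, a list of its own where there are three numbers: the shift along the tool's x, y, z in m, then the turn about the tool's z in degrees. In form: [[[tx, ty, tz], spin], ...]. A call has 1 to 5 rows; each row is the pose to reach, as a shift and turn from the pose measured when the call began, along the tool's axes at that moment; what a row does not reach only later rows make up. A row lasts 1/12 s, in which the tool goes at most 41.7 mm and 7.16 degrees, less where a joint would pass 70% of its speed; a pose out of reach is approached as far as the arm can. A call with a gripper value outside its range is refused whole. OPENING is the closure, from 0 (fully open) to 1 (shut), set as the call begins (- or left out, the last holds). The fingers move at their own pace and stop on an object; FORCE is the grip in N (left out, the last holds). Time passes only in rows, so rows that repeat a pose let the fingers close. It gives the time, the measured TCP pose, the force and the opening at its end, in the units of the state.
- env.get_state(): the state, without advancing time (a new reading comes with each control period).
- viewer.read_camera(name): name is "scene" or "top"; returns a dict with "image" (400x640x3 uint8, red, green, blue), "depth" (400x640 float32, m along the optical axis (not along the pixel's ray), 0 where there is no reading), "vertical_fov" (degrees; the focal length in pixels is half the picture's height over the tangent of half this angle, whatever the lens; pixels are square), "cx", "cy" (the principal point, pixels), "dist_coeffs" ([k1, k2, p1, p2, k3] as OpenCV has them; the pictures are not rectified), "R" (3x3) and "t" (3): a world point X has camera coordinates R X + t. Camera axes: x right, y down, z forward; pixel columns grow to the right and rows downward; lengths in m; the calibration is good to about 2 mm. A picture is of the moment at which its call begins.
- env.hand_in(): hands the job in, once; it reports no verdict.
The state is a dict: "clock": time; "joint_pos": joint angles; "qvel": joint speeds; "tau": joint torques, N m; "tcp_pos": TCP position; "orientation": TCP orientation; "wrist_force": force on the tool from outside, world axes, zero at the start; "ft_torque": the same for the moment, N m; "finger_gap": finger opening in m.
Only numpy, scipy, OpenCV 4.12 (cv2) and the standard library are available. Lean on these libraries where they do the work, as an engineer would, in place of code of your own. Each camera call takes 0.05 s, during which the arm holds its last target. There are 200 camera calls.

## Working session

There is one attempt and no reset: what is moved stays moved. The work goes in short steps, Python scripts to look and compute and a shell command to move; the robot and the scene stay as the last step left them, time stands still between calls to the robot, and variables do not carry over. Pictures are saved under pics/ and viewed, on a budget of 10 in all, crops included, one or two more only if the job needs it, and the job is handed in when it is done.

```bash
mkdir -p pics
cat > h.py <<'E'
import numpy as np, cv2
from workcell import env, viewer
def cam(n):
    d=viewer.read_camera(n); np.savez(''+n+'.npz',**{k:np.array(v) for k,v in d.items()}); return d
def load(n): return dict(np.load(''+n+'.npz'))
def K(d):
    f=200/np.tan(np.radians(float(d['vertical_fov']))/2); return np.array([[f,0,float(d['cx'])],[0,f,float(d['cy'])],[0,0,1]])
def xyzmap(d):
    v,u=np.mgrid[0:400,0:640]; p=np.stack([u,v],-1).reshape(-1,1,2).astype(float)
    n=cv2.undistortPoints(p,K(d),d['dist_coeffs']).reshape(400,640,2)
    z=d['depth'].astype(float); c=np.stack([n[...,0]*z,n[...,1]*z,z],-1)
    return (c-d['t'])@d['R']   # world
def ray_z(d,u,v,z):
    n=cv2.undistortPoints(np.array([[[u,v]]],float),K(d),d['dist_coeffs']).ravel()
    r=d['R'].T@np.array([n[0],n[1],1]); o=-d['R'].T@d['t']; return o+r*(z-o[2])/r[2]
def proj(d,P): return cv2.projectPoints(np.array(P,float).reshape(-1,1,3),cv2.Rodrigues(d['R'])[0],d['t'],K(d),d['dist_coeffs'])[0].reshape(-1,2)
E
python3 - <<'E'
from h import *
for n in('top','scene'):
    d=cam(n); cv2.imwrite(f'pics/{n}0.png',d['image'][...,::-1]); print(n,-d['R'].T@d['t'],d['vertical_fov'],d['dist_coeffs'])
print(env.get_state(), env.grip_point_offset)
E
```

```text
top [0.45237933 0.01895214 1.4184674 ] 43.76711473804287 [-0.05223067  0.          0.          0.          0.        ]
scene [1.21511477 0.04501685 1.03315229] 49.246469893563734 [-0.00690737  0.          0.          0.          0.        ]
{'clock': 0.1, 'joint_pos': array([1.08240552e+00, 3.13965532e-01, 4.50908882e-02, 1.30358085e+00,
       8.16744325e-06, 1.43119469e+00]), 'qvel': array([ 3.97916708e-04, -2.83511908e-03,  1.81778834e-03, -8.09574691e-04,
        1.43370855e-03, -1.57784642e-05]), 'tau': array([ 3.43081447e-03, -4.81724453e+01,  2.99243313e+01,  1.27666356e-02,
       -1.10922244e-04,  2.30125875e-05]), 'tcp_pos': array([0.19630775, 0.539976  , 0.23047444]), 'orientation': array([-2.60111256e-04,  1.73511880e-01,  9.84831427e-01, -7.87762649e-04]), 'wrist_force': array([-0.08819838, -0.08356694, -0.07806931]), 'ft_torque': array([-0.00537788, -0.01722311, -0.01005731]), 'finger_gap': 0.08555557987901402} -0.0187
```

View pics/top0.png

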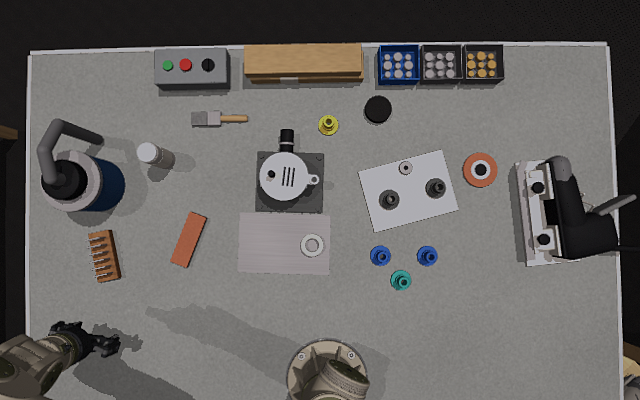

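View pics/scene0.png

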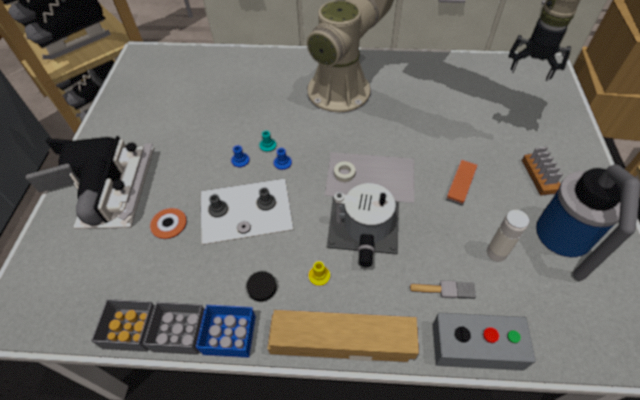

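The top view shows two dark hubs on the white board at (389,199) and (436,187). Lookalikes are blue at (380,256) and (427,256), turquoise at (401,280) and yellow at (328,124), and I reject those by colour. The cover is at (285,176) with its knob at (270,174) and pivot at (313,180). Next I'll measure these and check them in one crop.

```bash
cat > m.py <<'E'
from h import *
import sys
def circ(P):
    A=np.c_[2*P[:,:2],np.ones(len(P))]; s=np.linalg.lstsq(A,(P[:,:2]**2).sum(1),rcond=None)[0]; return s[:2],np.sqrt(s[2]+s[:2]@s[:2])
def near(X,c,r,z0,z1):
    m=(np.hypot(X[...,0]-c[0],X[...,1]-c[1])<r)&(X[...,2]>z0)&(X[...,2]<z1); return X[m]
if __name__=='__main__':
    for n in('top','scene'):
        d=load(n); X=xyzmap(d); print(n)
        for nm,(u,v),z in(('h1',(389,198),.066),('h2',(436,186),.066),('knob',(270,174),.164),('pivot',(313,180),.119)):
            c=ray_z(load('top'),u,v,z)
            if nm[0]=='h':
                P=near(X,c,.024,.055,.08); Q=near(X,c,.05,.013,.024)
                for S in(P,Q):
                    if len(S)>3: (cc,r)=cv2.minEnclosingCircle((S[:,:2]*1000).astype(np.float32)); print(nm,len(S),S[:,2].mean().round(4),np.round(cc,1),round(r,1))
            else:
                P=near(X,c,.025,.135 if nm=='knob' else .121,.18); print(nm,c.round(4),len(P),P.mean(0).round(4) if len(P) else '',P[:,2].max().round(4) if len(P) else '')
        c=ray_z(load('top'),285,176,.119); P=near(X,c,.09,.113,.124)
        cc,r=cv2.minEnclosingCircle((P[:,:2]*1000).astype(np.float32)); print('cover',np.round(cc,1),r,P[:,2].mean())
    im=load('top')['image'][130:250,230:480,::-1]; cv2.imwrite('pics/crop0.png',cv2.resize(im,None,fx=3.2,fy=3.2,interpolation=cv2.INTER_CUBIC))
E
python3 m.py
```

```text
top
h1 69 0.0646 [ 504.3 -184.7] 15.3
h1 213 0.0172 [ 502.8 -177. ] 47.6
h2 72 0.0637 [ 533.8 -318.9] 14.9
h2 192 0.0177 [ 536.  -306.9] 47.7
knob [0.5682 0.1352 0.164 ] 46 [0.5699 0.1335 0.1603] 0.1692
pivot [0.5544 0.0271 0.119 ] 85 [0.5557 0.0268 0.1285] 0.1384
cover [563.2  94.3] 74.75540924072266 0.11869960164601515
scene
h1 89 0.0636 [ 505.7 -187.7] 16.1
h1 163 0.0184 [ 515.1 -184.5] 37.0
h2 86 0.0637 [ 536.8 -318.6] 14.6
h2 169 0.0184 [ 530.5 -311.5] 46.2
knob [0.5682 0.1352 0.164 ] 76 [0.5757 0.132  0.1547] 0.1673
pivot [0.5544 0.0271 0.119 ] 97 [0.5595 0.0268 0.1279] 0.1367
cover [563.3  90.2] 77.60657501220703 0.1198335739731537
```

View pics/crop0.png

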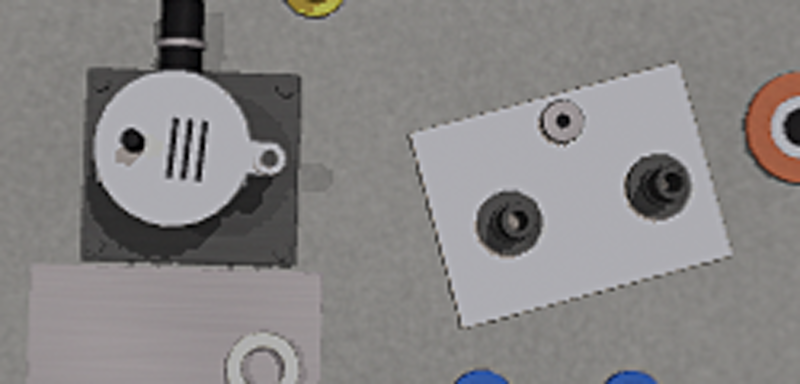

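Crop, in full-image pixels: hubs at about (389,199) and (436,188), knob at (271,174), pivot ear at (314,179). The measured pivot-to-knob distance is 109 mm (110 expected) and the hub tops are at 64 mm (66 expected), so I'll move above the knob.

```bash
python3 -m inch '[[[-0.0327,-0.0169,0],0],[[-0.0654,-0.0337,0],0],[[-0.0981,-0.0506,0],0],[[-0.1309,-0.0674,0],0],[[-0.1636,-0.0843,0],0]]' 0
python3 -m inch '[[[-0.0327,-0.0169,0],0],[[-0.0654,-0.0337,0],0],[[-0.0981,-0.0506,0],0],[[-0.1309,-0.0674,0],0],[[-0.1636,-0.0843,0],0]]' 0
python3 -m inch '[[[-0.0327,-0.0169,0],0],[[-0.0654,-0.0337,0],0],[[-0.0981,-0.0506,0],0],[[-0.1309,-0.0674,0],0],[[-0.1636,-0.0843,0],0]]' 0
python3 -m inch '[[[0,0,0],-6.8],[[0,0,0],-13.6],[[0,0,0],-20.4],[[0,0,0],-27.2],[[0,0,0],-34]]' 0
python3 -m inch '[[[0,0,0],-6.8],[[0,0,0],-13.6],[[0,0,0],-20.4],[[0,0,0],-27.2],[[0,0,0],-34]]' 0
python3 -m inch '[[[0,0,0],-6.8],[[0,0,0],-13.6],[[0,0,0],-20.4],[[0,0,0],-27.2],[[0,0,0],-34]]' 0
cat > to.py <<'E'
# usage: to.py x y z [yaw_of_tool_y]: shift in tool axes needed
from h import *; import sys
from scipy.spatial.transform import Rotation as Ro
s=env.get_state(); q=s['orientation']; R=Ro.from_quat([*q[1:],q[0]]).as_matrix()
a=list(map(float,sys.argv[1:])); p=s['tcp_pos']
yaw=np.degrees(np.arctan2(R[1,1],R[0,1]))
print('clock',s['clock'],'tcp',p.round(4),'yaw_y',yaw.round(2),'tilt',np.degrees(np.arccos(-R[2,2])).round(2),'q6',s['joint_pos'][5].round(2),'F',s['wrist_force'].round(2),'gap',round(float(s['finger_gap']),4))
if len(a)>2: print('shift tool',(R.T@(np.array(a[:3])-p)).round(4))
if len(a)>3: print('spin',round((yaw-a[3]+180)%360-180,2))
E
python3 to.py .5715 .1345 .130 172.3
```

```text
clock: 0.52
tcp_pos: [0.3218, 0.4034, 0.2302]
orientation: [-0.0, 0.173, 0.985, -0.001]
wrist_force: [0.5, 0.1, -0.4]
finger_gap: 0.0851
clock: 0.93
tcp_pos: [0.4475, 0.2667, 0.23]
orientation: [-0.001, 0.173, 0.985, -0.001]
wrist_force: [0.1, 0.6, 0.3]
finger_gap: 0.0853
clock: 1.35
tcp_pos: [0.5733, 0.13, 0.2296]
orientation: [-0.001, 0.173, 0.985, -0.001]
wrist_force: [0.4, 0.2, -0.3]
finger_gap: 0.0855
clock: 1.77
tcp_pos: [0.573, 0.1297, 0.2289]
orientation: [-0.002, -0.125, 0.992, -0.001]
wrist_force: [-0.3, 0.1, -0.3]
finger_gap: 0.0852
clock: 2.18
tcp_pos: [0.5727, 0.1296, 0.2283]
orientation: [-0.003, -0.412, 0.911, 0.0]
wrist_force: [-0.8, -0.2, -1.4]
finger_gap: 0.0855
clock: 2.6
tcp_pos: [0.5724, 0.1296, 0.2277]
orientation: [-0.003, -0.663, 0.749, 0.001]
wrist_force: [0.3, 1.2, -0.3]
finger_gap: 0.0854
clock 2.6 tcp [0.5724 0.1296 0.2277] yaw_y 173.02 tilt 0.4 q6 -1.36 F [ 0.26  1.19 -0.28] gap 0.0854
shift tool [-0.005   0.0009  0.0977]
spin 0.72
```

```bash
python3 -m inch '[[[-0.005,0.001,0.02],0],[[-0.005,0.001,0.04],0],[[-0.005,0.001,0.06],0],[[-0.005,0.001,0.08],0],[[-0.005,0.001,0.097],0]]' 0
python3 -m inch '[[[0,0,0],0],[[0,0,0],0],[[0,0,0],0],[[0,0,0],0],[[0,0,0],0]]' 1 20
python3 -m inch '[[[0,0,0],0],[[0,0,0],0],[[0,0,0],0]]' 1 20
python3 to.py .5715 .1345 .130 172.3
```

```text
clock: 3.02
tcp_pos: [0.5705, 0.1344, 0.1289]
orientation: [-0.004, -0.663, 0.749, 0.002]
wrist_force: [-0.1, -1.0, -0.1]
finger_gap: 0.0855
clock: 3.43
tcp_pos: [0.5714, 0.1345, 0.1302]
orientation: [-0.003, -0.663, 0.749, 0.001]
wrist_force: [-0.1, -0.4, 0.2]
finger_gap: 0.0257
clock: 3.68
tcp_pos: [0.5716, 0.1345, 0.1306]
orientation: [-0.003, -0.663, 0.749, 0.001]
wrist_force: [-0.5, 0.4, -0.1]
finger_gap: 0.017
clock 3.6833 tcp [0.5716 0.1345 0.1306] yaw_y 173.02 tilt 0.34 q6 -1.35 F [-0.48  0.4  -0.14] gap 0.017
shift tool [0.     0.0001 0.0006]
spin 0.72
```

Gripped: the gap is 17 mm on the 18 mm knob. Next is the swing, 30° per call about the pivot.

```bash
python3 -m inch '[[[0.0006,-0.0115,0],6],[[0.0024,-0.0229,0],12],[[0.0054,-0.034,0],18],[[0.0095,-0.0447,0],24],[[0.0147,-0.055,0],30]]'
python3 -m inch '[[[0.0006,-0.0115,0],6],[[0.0024,-0.0229,0],12],[[0.0054,-0.034,0],18],[[0.0095,-0.0447,0],24],[[0.0147,-0.055,0],30]]'
python3 to.py
```

```text
clock: 4.1
tcp_pos: [0.624, 0.1121, 0.1306]
orientation: [-0.004, -0.444, 0.896, -0.001]
wrist_force: [-3.8, -4.6, 2.7]
finger_gap: 0.0169
clock: 4.52
tcp_pos: [0.6585, 0.0663, 0.1307]
orientation: [-0.005, -0.195, 0.981, -0.002]
wrist_force: [-3.8, -2.7, 0.9]
finger_gap: 0.0164
clock 4.5167 tcp [0.6585 0.0663 0.1307] yaw_y 112.44 tilt 0.57 q6 -0.41 F [-3.81 -2.73  0.94] gap 0.0164
```

```bash
python3 -m inch '[[[0.0006,-0.0115,0],6],[[0.0024,-0.0229,0],12],[[0.0054,-0.034,0],18],[[0.0095,-0.0447,0],24],[[0.0147,-0.055,0],30]]'
python3 -m inch '[[[0.0003,-0.0077,0],4],[[0.0011,-0.0153,0],8],[[0.0024,-0.0229,0],12],[[0.0033,-0.0266,0],14]]'
python3 to.py
```

```text
clock: 4.93
tcp_pos: [0.6656, 0.0094, 0.1307]
orientation: [-0.005, 0.068, 0.998, -0.003]
wrist_force: [-2.4, -1.2, -0.7]
finger_gap: 0.0169
clock: 5.27
tcp_pos: [0.6584, -0.0175, 0.1307]
orientation: [-0.004, 0.191, 0.982, -0.003]
wrist_force: [-0.3, -0.2, -3.7]
finger_gap: 0.0171
clock 5.2667 tcp [ 0.6584 -0.0175  0.1307] yaw_y 67.96 tilt 0.64 q6 0.24 F [-0.29 -0.24 -3.72] gap 0.0171
```

```bash
python3 -m inch '[[[0.0001,-0.0038,0],2],[[0.0003,-0.0077,0],4],[[0.0003,-0.0077,0],4]]'
python3 to.py
```

```text
clock: 5.52
tcp_pos: [0.6548, -0.0253, 0.1307]
orientation: [-0.005, 0.226, 0.974, -0.004]
wrist_force: [-0.5, -1.5, -2.3]
finger_gap: 0.0169
clock 5.5167 tcp [ 0.6548 -0.0253  0.1307] yaw_y 63.87 tilt 0.67 q6 0.3 F [-0.5  -1.49 -2.29] gap 0.0169
```

```bash
python3 -m inch '[[[0.0001,-0.0038,0],2],[[0.0002,-0.0058,0],3],[[0.0002,-0.0058,0],3],[[0.0002,-0.0058,0],3]]'
python3 to.py
```

```text
clock: 5.85
tcp_pos: [0.6537, -0.0268, 0.1308]
orientation: [-0.004, 0.25, 0.968, -0.0]
wrist_force: [5.2, 9.5, -3.5]
finger_gap: 0.0173
clock 5.85 tcp [ 0.6537 -0.0268  0.1308] yaw_y 61.08 tilt 0.42 q6 0.34 F [ 5.23  9.45 -3.48] gap 0.0173
```

Stop reached: the force rose to 11 N and the knob stalled. I'll release, rise, move aside and look.

```bash
python3 -m inch '[[[0,0.001,0],0],[[0,0.001,0],0],[[0,0.001,0],0],[[0,0.001,0],0],[[0,0.001,0],0]]' 0
python3 -m inch '[[[0,0,-0.02],0],[[0,0,-0.05],0],[[0,0,-0.08],0],[[0,0,-0.11],0],[[0,0,-0.12],0]]' 0
python3 -m inch '[[[0.012,-0.03,0],0],[[0.024,-0.06,0],0],[[0.036,-0.09,0],0],[[0.048,-0.12,0],0],[[0.06,-0.15,0],0]]' 0
python3 to.py
python3 - <<'E'
from h import *
for n in('top','scene'): cam(n)
d=load('top'); im=d['image'][110:250,230:480,::-1]; e=load('scene')['image'][160:290,180:420,::-1]
a=cv2.resize(im,(500,280),interpolation=3); b=cv2.resize(e,(500,271),interpolation=3)
cv2.imwrite('pics/crop1.png',np.vstack([a,b]))
from m import near
for n in('top','scene'):
    X=xyzmap(load(n)); P=near(X,(.562,.105),.03,.09,.112); print(n,len(P))
    Q=P[P[:,2]>.1]; print(Q.mean(0) if len(Q) else '', P.round(3)[:12].tolist())
    P=near(X,(.654,-.027),.025,.14,.17); print('knob',len(P),P.mean(0).round(4))
E
```

```text
clock: 6.27
tcp_pos: [0.6542, -0.0263, 0.131]
orientation: [-0.003, 0.25, 0.968, -0.001]
wrist_force: [0.4, -0.4, 0.2]
finger_gap: 0.0759
clock: 6.68
tcp_pos: [0.6565, -0.027, 0.2564]
orientation: [-0.0, 0.25, 0.968, -0.0]
wrist_force: [0.6, 0.5, 1.4]
finger_gap: 0.0852
clock: 7.1
tcp_pos: [0.53, -0.1301, 0.256]
orientation: [-0.0, 0.25, 0.968, -0.001]
wrist_force: [0.2, -1.0, -0.1]
finger_gap: 0.0853
clock 7.1 tcp [ 0.53   -0.1301  0.256 ] yaw_y 61.06 tilt 0.06 q6 0.12 F [ 0.17 -1.04 -0.11] gap 0.0853
top 22
[0.55951327 0.1056213  0.10716124] [[0.565, 0.109, 0.104], [0.565, 0.106, 0.108], [0.565, 0.103, 0.11], [0.562, 0.109, 0.109], [0.562, 0.106, 0.106], [0.562, 0.104, 0.107], [0.562, 0.101, 0.108], [0.56, 0.112, 0.105], [0.559, 0.109, 0.11], [0.559, 0.106, 0.108], [0.559, 0.104, 0.107], [0.559, 0.101, 0.109]]
knob 41 [ 0.6516 -0.0252  0.1609]
scene 34
[0.56272921 0.10345124 0.1063864 ] [[0.557, 0.101, 0.107], [0.558, 0.103, 0.108], [0.559, 0.106, 0.109], [0.559, 0.108, 0.11], [0.561, 0.098, 0.108], [0.562, 0.1, 0.109], [0.56, 0.103, 0.106], [0.562, 0.106, 0.109], [0.561, 0.108, 0.108], [0.562, 0.098, 0.105], [0.564, 0.101, 0.107], [0.563, 0.103, 0.106]]
knob 74 [ 0.6578 -0.0264  0.1569]
```

View pics/crop1.png

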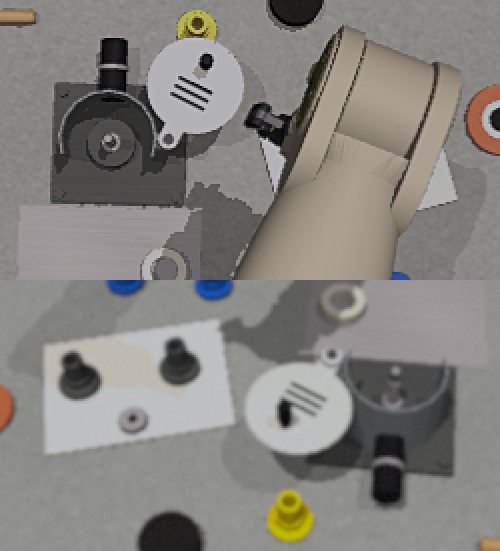

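The crop shows the cover fully open (knob at crop (206,62)) and the spindle free at crop (110,142). That puts the spindle at about (0.561, 0.1045), 78 mm from the pivot (80 expected). Both hubs stand untouched. Next is hub A at (0.505,-0.186).

```bash
python3 to.py .505 -.186 .08 61
```

```text
clock 7.2 tcp [ 0.528  -0.1315  0.2565] yaw_y 60.8 tilt 0.14 q6 0.12 F [-0.02  0.76  0.2 ] gap 0.0853
shift tool [-0.0067 -0.0584  0.1767]
spin -0.2
```

```bash
python3 -m inch '[[[-0.003,-0.03,0],0],[[-0.0067,-0.0584,0.03],0],[[-0.0067,-0.0584,0.06],0],[[-0.0067,-0.0584,0.09],0],[[-0.0067,-0.0584,0.11],0]]' 0
python3 to.py .505 -.186 .034 61
python3 - <<'E'
from h import *
from m import near
for n in('top','scene'):
    X=xyzmap(cam(n))
    for c in((.505,-.186),(.535,-.319)):
        S=near(X,c,.024,.058,.075)
        if len(S)>3: print(n,len(S),np.round(cv2.minEnclosingCircle((S[:,:2]*1000).astype(np.float32)),1) if 0 else cv2.minEnclosingCircle((S[:,:2]*1000).astype(np.float32)))
E
```

```text
clock: 7.62
tcp_pos: [0.504, -0.1859, 0.1438]
orientation: [-0.002, 0.253, 0.968, -0.001]
wrist_force: [-1.3, 0.1, 0.1]
finger_gap: 0.0858
clock 7.6167 tcp [ 0.504  -0.1859  0.1438] yaw_y 60.72 tilt 0.23 q6 0.01 F [-1.32  0.1   0.13] gap 0.0858
shift tool [-0.0013  0.0006  0.1097]
spin -0.28
top 24 ((498.8380126953125, -178.85205078125), 11.079763412475586)
scene 75 ((504.7288818359375, -187.37554931640625), 15.452990531921387)
scene 82 ((535.302734375, -319.7730407714844), 15.605884552001953)
```

```bash
python3 -m inch '[[[-0.001,0,0.025],0],[[-0.001,0,0.05],0],[[-0.001,0,0.075],0],[[-0.001,0,0.1],0],[[-0.001,0,0.11],0]]' 0
python3 -m inch '[[[0,0,0],0],[[0,0,0],0],[[0,0,0],0],[[0,0,0],0],[[0,0,0],0]]' 1 40
python3 -m inch '[[[0,0,0],0],[[0,0,0],0],[[0,0,0],0],[[0,0,0],0],[[0,0,0],0]]' 1 40
python3 to.py
```

```text
clock: 8.13
tcp_pos: [0.5022, -0.1842, 0.0311]
orientation: [-0.005, 0.252, 0.968, 0.0]
wrist_force: [-0.8, 1.2, -0.7]
finger_gap: 0.0855
clock: 8.55
tcp_pos: [0.5035, -0.185, 0.033]
orientation: [-0.004, 0.252, 0.968, -0.0]
wrist_force: [-1.7, -1.0, 4.6]
finger_gap: 0.0295
clock: 8.97
tcp_pos: [0.5034, -0.185, 0.033]
orientation: [-0.004, 0.252, 0.968, -0.0]
wrist_force: [-0.8, 0.0, 0.4]
finger_gap: 0.0299
clock 8.9667 tcp [ 0.5034 -0.185   0.033 ] yaw_y 60.8 tilt 0.45 q6 0.01 F [-0.77  0.04  0.43] gap 0.0299
```

```bash
cat > w.py <<'E'
from h import *
f=[]
for i in range(12): viewer.read_camera('top'); f.append(env.get_state()['wrist_force'])
f=np.array(f); print('F mean',f.mean(0).round(2),'sem',(f.std(0)/12**.5).round(2))
E
python3 -m inch '[[[0,0,-0.01],0],[[0,0,-0.02],0],[[0,0,-0.03],0],[[0,0,-0.04],0],[[0,0,-0.045],0]]'
python3 -m inch '[[[0,0,0],0],[[0,0,0],0],[[0,0,0],0]]'
python3 w.py; python3 to.py
```

```text
clock: 9.38
tcp_pos: [0.5049, -0.1856, 0.0804]
orientation: [-0.002, 0.252, 0.968, -0.001]
wrist_force: [0.1, -0.1, -0.9]
finger_gap: 0.0297
clock: 9.63
tcp_pos: [0.5048, -0.1856, 0.0804]
orientation: [-0.002, 0.252, 0.968, -0.001]
wrist_force: [-0.0, -0.1, -2.1]
finger_gap: 0.0297
F mean [-0.23  0.29 -1.49] sem [0.12 0.13 0.1 ]
clock 10.2333 tcp [ 0.5048 -0.1856  0.0803] yaw_y 60.8 tilt 0.3 q6 0.01 F [-0.27  0.61 -2.16] gap 0.0299
```

About 1.5 N, so probably aluminium, but I'll feel the other one too. Putting this one back first.

```bash
python3 -m inch '[[[0,0,0.012],0],[[0,0,0.024],0],[[0,0,0.034],0],[[0,0,0.04],0],[[0,0,0.043],0]]'
python3 to.py .5034 -.185 .033
```

```text
clock: 10.65
tcp_pos: [0.5039, -0.1852, 0.0362]
orientation: [-0.003, 0.252, 0.968, -0.0]
wrist_force: [-0.6, 0.4, -1.5]
finger_gap: 0.0294
clock 10.65 tcp [ 0.5039 -0.1852  0.0362] yaw_y 60.8 tilt 0.4 q6 0.01 F [-0.64  0.35 -1.5 ] gap 0.0294
shift tool [ 0.0005 -0.0001  0.0032]
```

```bash
python3 -m inch '[[[0,0,0.001],0],[[0,0,0.002],0],[[0,0,0.003],0],[[0,0,0.003],0],[[0,0,0.003],0]]'
python3 to.py .5034 -.185 .033
```

```text
clock: 11.07
tcp_pos: [0.5042, -0.1854, 0.0336]
orientation: [-0.003, 0.252, 0.968, -0.0]
wrist_force: [0.2, -0.5, -1.5]
finger_gap: 0.0295
clock 11.0667 tcp [ 0.5042 -0.1854  0.0336] yaw_y 60.8 tilt 0.36 q6 0.01 F [ 0.24 -0.5  -1.49] gap 0.0295
shift tool [ 0.0009 -0.0001  0.0006]
```

```bash
python3 -m inch '[[[0,0,0.0005],0],[[0,0,0.001],0],[[0,0,0.0015],0],[[0,0,0.0015],0],[[0,0,0.0015],0]]'
python3 to.py .5034 -.185 .033
```

```text
clock: 11.48
tcp_pos: [0.5046, -0.1856, 0.033]
orientation: [-0.002, 0.252, 0.968, -0.001]
wrist_force: [-1.4, 0.5, 6.1]
finger_gap: 0.0295
clock 11.4833 tcp [ 0.5046 -0.1856  0.033 ] yaw_y 60.8 tilt 0.29 q6 0.01 F [-1.43  0.54  6.06] gap 0.0295
shift tool [ 0.0014 -0.0001  0.    ]
```

It is touching the board (+6 N). I'll open, rise and go to hub B.

```bash
python3 -m inch '[[[0,0,0],0],[[0,0,0],0],[[0,0,0],0],[[0,0,0],0],[[0,0,0],0]]' 0
python3 -m inch '[[[0,0,-0.015],0],[[0,0,-0.045],0],[[0,0,-0.075],0],[[0,0,-0.1],0],[[0,0,-0.11],0]]' 0
python3 to.py .5353 -.319 .145 61
```

```text
clock: 11.9
tcp_pos: [0.5045, -0.1856, 0.0329]
orientation: [-0.003, 0.252, 0.968, -0.001]
wrist_force: [-0.2, -0.2, 0.3]
finger_gap: 0.0852
clock: 12.32
tcp_pos: [0.5069, -0.1865, 0.1466]
orientation: [0.0, 0.252, 0.968, -0.001]
wrist_force: [-0.3, -0.5, 1.2]
finger_gap: 0.0858
clock 12.3167 tcp [ 0.5069 -0.1865  0.1466] yaw_y 60.81 tilt 0.13 q6 0.01 F [-0.33 -0.48  1.15] gap 0.0858
shift tool [-0.0895 -0.1018  0.0018]
spin -0.19
```

```bash
python3 -m inch '[[[-0.0179,-0.0204,0],0],[[-0.0358,-0.0407,0],0],[[-0.0537,-0.0611,0],0],[[-0.0716,-0.0814,0],0],[[-0.0895,-0.1018,0.002],0]]' 0
python3 -m inch '[[[0,0,0],0],[[0,0,0],0]]' 0
python3 to.py .5353 -.319 .034
python3 - <<'E'
from h import *
from m import near
for n in('top','scene'):
    X=xyzmap(cam(n))
    for c in((.505,-.186),(.535,-.319)):
        S=near(X,c,.024,.058,.075)
        if len(S)>3: print(n,len(S),cv2.minEnclosingCircle((S[:,:2]*1000).astype(np.float32)))
E
```

```text
clock: 12.73
tcp_pos: [0.5354, -0.3201, 0.1444]
orientation: [-0.0, 0.252, 0.968, -0.001]
wrist_force: [0.4, 0.2, 0.5]
finger_gap: 0.0856
clock: 12.9
tcp_pos: [0.535, -0.3213, 0.1428]
orientation: [-0.001, 0.253, 0.967, -0.001]
wrist_force: [-0.8, 0.7, -1.0]
finger_gap: 0.0856
clock 12.9 tcp [ 0.535  -0.3213  0.1428] yaw_y 60.69 tilt 0.13 q6 -0.16 F [-0.83  0.71 -1.01] gap 0.0856
shift tool [0.0007 0.0023 0.1088]
top 70 ((505.47991943359375, -184.98040771484375), 14.63762092590332)
top 69 ((533.2153930664062, -319.1055603027344), 15.110550880432129)
scene 74 ((506.8179626464844, -186.5795440673828), 16.125267028808594)
scene 84 ((536.8992309570312, -321.3034362792969), 17.542572021484375)
```

```bash
python3 -m inch '[[[0.0007,0.0018,0.025],0],[[0.0007,0.0018,0.05],0],[[0.0007,0.0018,0.075],0],[[0.0007,0.0018,0.1],0],[[0.0007,0.0018,0.1088],0]]' 0
python3 -m inch '[[[0,0,0],0],[[0,0,0],0],[[0,0,0],0],[[0,0,0],0],[[0,0,0],0]]' 1 60
python3 -m inch '[[[0,0,0],0],[[0,0,0],0],[[0,0,0],0],[[0,0,0],0],[[0,0,0],0]]' 1 60
python3 to.py
python3 -m inch '[[[0,0,-0.01],0],[[0,0,-0.02],0],[[0,0,-0.03],0],[[0,0,-0.04],0],[[0,0,-0.045],0]]'
python3 -m inch '[[[0,0,0],0],[[0,0,0],0],[[0,0,0],0]]'
python3 w.py; python3 to.py
```

```text
clock: 13.42
tcp_pos: [0.5325, -0.3142, 0.031]
orientation: [-0.004, 0.251, 0.968, 0.001]
wrist_force: [0.1, -0.2, -0.4]
finger_gap: 0.0855
clock: 13.83
tcp_pos: [0.5337, -0.3163, 0.0336]
orientation: [-0.002, 0.251, 0.968, -0.001]
wrist_force: [-0.1, -0.5, -0.2]
finger_gap: 0.0284
clock: 14.25
tcp_pos: [0.5337, -0.3161, 0.0336]
orientation: [-0.002, 0.251, 0.968, -0.001]
wrist_force: [0.3, -0.5, -0.8]
finger_gap: 0.0282
clock 14.25 tcp [ 0.5337 -0.3161  0.0336] yaw_y 60.88 tilt 0.26 q6 -0.15 F [ 0.28 -0.53 -0.75] gap 0.0282
clock: 14.67
tcp_pos: [0.5348, -0.3168, 0.0811]
orientation: [-0.001, 0.251, 0.968, -0.002]
wrist_force: [0.4, -0.6, -4.3]
finger_gap: 0.0279
clock: 14.92
tcp_pos: [0.5348, -0.3168, 0.0811]
orientation: [-0.001, 0.251, 0.968, -0.002]
wrist_force: [-0.6, 0.2, -4.1]
finger_gap: 0.0278
F mean [-0.   -0.09 -3.95] sem [0.17 0.16 0.12]
clock 15.5167 tcp [ 0.5348 -0.3168  0.081 ] yaw_y 60.88 tilt 0.2 q6 -0.15 F [-0.53 -0.17 -4.12] gap 0.0281
```

B weighs 3.95 N and A 1.49 N, so B is the steel hub, and A's earlier lift meets step 2. I'll carry B up and over to the spindle.

```bash
python3 -m inch '[[[0,0,-0.02],0],[[0,0,-0.045],0],[[0,0,-0.075],0],[[0,0,-0.1],0],[[0,0,-0.12],0]]'
python3 -m inch '[[[0.008,0.017,0],0],[[0.019,0.04,0],0],[[0.032,0.067,0],0],[[0.045,0.095,0],0],[[0.058,0.122,0],0]]'
python3 -m inch '[[[0.012,0.025,0],0],[[0.024,0.05,0],0],[[0.036,0.075,0],0],[[0.048,0.1,0],0],[[0.06,0.125,0],0]]'
python3 to.py .561 .1045 .200
```

```text
clock: 15.93
tcp_pos: [0.5356, -0.3168, 0.2035]
orientation: [0.0, 0.251, 0.968, -0.002]
wrist_force: [0.8, -0.9, -4.0]
finger_gap: 0.0281
clock: 16.35
tcp_pos: [0.5441, -0.1808, 0.2031]
orientation: [0.001, 0.252, 0.968, -0.002]
wrist_force: [1.2, -0.6, -4.7]
finger_gap: 0.0281
clock: 16.77
tcp_pos: [0.5525, -0.0411, 0.2027]
orientation: [0.001, 0.252, 0.968, -0.002]
wrist_force: [0.7, -0.5, -4.4]
finger_gap: 0.0281
clock 16.7667 tcp [ 0.5525 -0.0411  0.2027] yaw_y 60.84 tilt 0.24 q6 0.29 F [ 0.68 -0.47 -4.4 ] gap 0.0281
shift tool [0.0635 0.1312 0.0021]
```

```bash
python3 -m inch '[[[0.013,0.027,0],0],[[0.027,0.055,0],0],[[0.04,0.08,0],0],[[0.053,0.106,0],0],[[0.0655,0.1312,0],0]]'
python3 -m inch '[[[0,0,0.01],0],[[0,0,0.02],0],[[0,0,0.03],0],[[0,0,0.038],0],[[0,0,0.043],0]]'
python3 -m inch '[[[0,0,0],0],[[0,0,0],0],[[0,0,0],0]]'
python3 to.py .561 .1045 .158
python3 - <<'E'
from h import *
for n in('top','scene'): cam(n)
a=load('top')['image'][110:240,220:470,::-1]; b=load('scene')['image'][120:290,180:440,::-1]
cv2.imwrite('pics/crop2.png',np.vstack([cv2.resize(a,(500,260),interpolation=3),cv2.resize(b,(520,340),interpolation=3)[:,:500]]))
X=xyzmap(load('scene')); from m import near
P=near(X,(.561,.1045),.045,.128,.150); print(len(P)); 
for r in (.131,.135,.139,.143,.147):
    Q=P[abs(P[:,2]-r)<.002]; 
    if len(Q): print(r,len(Q),Q.min(0).round(4),Q.max(0).round(4))
E
```

```text
clock: 17.18
tcp_pos: [0.5591, 0.107, 0.2023]
orientation: [0.001, 0.252, 0.968, -0.002]
wrist_force: [-0.1, 0.6, -3.9]
finger_gap: 0.0282
clock: 17.6
tcp_pos: [0.5582, 0.1057, 0.1574]
orientation: [-0.0, 0.252, 0.968, -0.002]
wrist_force: [-1.0, 0.2, -4.6]
finger_gap: 0.0286
clock: 17.85
tcp_pos: [0.5584, 0.105, 0.1576]
orientation: [-0.0, 0.253, 0.967, -0.002]
wrist_force: [-0.2, 0.7, -3.2]
finger_gap: 0.0278
clock 17.85 tcp [0.5584 0.105  0.1576] yaw_y 60.69 tilt 0.27 q6 0.56 F [-0.19  0.7  -3.18] gap 0.0278
shift tool [-0.0025  0.0009 -0.0004]
196
0.131 1 [0.5874 0.1091 0.1329] [0.5874 0.1091 0.1329]
0.135 13 [0.5699 0.0761 0.1335] [0.589  0.1213 0.1368]
0.139 31 [0.5541 0.076  0.1373] [0.5917 0.1313 0.141 ]
0.143 123 [0.5453 0.0756 0.141 ] [0.5909 0.131  0.1449]
0.147 26 [0.5554 0.0755 0.145 ] [0.5847 0.1233 0.1484]
```

View pics/crop2.png

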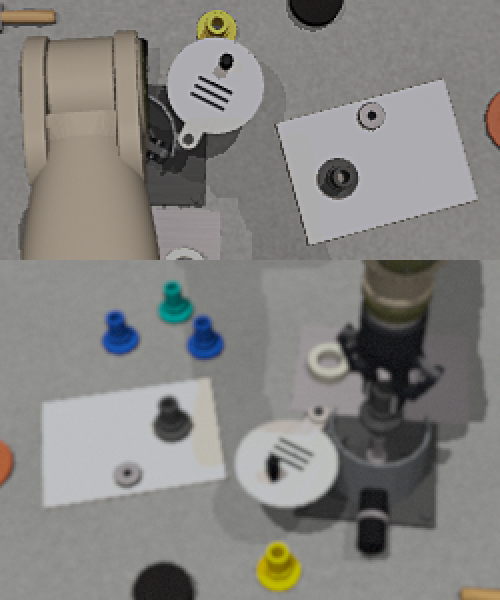

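The last crop shows hub B held above the spindle, A standing upright on the board, the cover still fully open and the bystanders unmoved. The flange centre measures about (0.563, 0.1035), against the spindle at (0.5627, 0.1035) in the same camera, and the underside is about 25 mm above the tip. I'll hand in after a stillness check.

```bash
python3 -m inch '[[[0,0,0],0],[[0,0,0],0],[[0,0,0],0],[[0,0,0],0],[[0,0,0],0]]'
python3 - <<'E'
from h import *
from m import near
P=near(xyzmap(cam('scene')),(.561,.1045),.045,.138,.150); print(P[:,1].min(),P[:,1].max(),P[:,0].max(),np.median(P[:,2]))
Q=near(xyzmap(cam('top')),(.505,-.186),.024,.058,.075); print(cv2.minEnclosingCircle((Q[:,:2]*1000).astype(np.float32)),Q[:,2].mean())
print(abs(env.get_state()['qvel']).max(), env.hand_in())
E
```

```text
clock: 18.37
tcp_pos: [0.5587, 0.1054, 0.1581]
orientation: [0.0, 0.253, 0.968, -0.002]
wrist_force: [-0.0, -0.0, -4.1]
finger_gap: 0.0283
0.07554928093899996 0.13115946431135847 0.5912082381270554 0.1435211787186623
((505.58941650390625, -184.48660278320312), 14.884171485900879) 0.064435339917149
the job is handed in; nothing more can be done
0.0022339244164649584 None
```

The job is handed in at about 18 s on the clock, with the steel hub held above the open spindle. `env.hand_in()` reports no verdict, so I can't say whether it passed.

- **Cover:** I gripped the knob and swung the cover clockwise until it stalled against the stop at about 11 N. Later pictures show it still fully open.
- **Weighing:** the hub at (0.505, -0.186) weighed about 1.5 N, so it is the aluminium one, and I put it back. The hub at (0.535, -0.319) weighed about 3.95 N, so it is the steel one.
- **Steel hub:** it is held still (gripper tilt 0.3°) within about 2 mm of the spindle axis. The flange underside is about 25 mm above the tip.
- **Aluminium hub:** it stands upright on the board within about 2 mm of its starting place.
- **Everything else:** nothing looked moved in the last crops, but I measured none of the other objects and the crops did not show all of them.

Two small disagreements remain. The measured spindle-to-pivot distance was 78 mm instead of 80 mm. The finger gap on the steel hub reads about 28 mm on its 30 mm neck, which suggests it is gripped about 3 mm off the pads' centre, and I allowed for this when placing it.

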